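# Get the desoldering pump out and load it

## Robot

A 6-joint arm with a two-finger parallel gripper is mounted at the origin on the work surface; the furniture and walls round the work are solid. World frame = base frame: x ahead of the robot, y to its left, z up, the work surface at z = 0. Lengths are in mm, angles in rad, forces in N, time in s.
With the tool pointing down it reaches from about 350 to 775 mm from the base axis. Payload 7.3 kg.
Tool frame: the origin (TCP) lies midway between the tips of the shut fingers; the grasp point (between the pads) lies 19 mm behind it; z points along the fingers, y is the line along which they close (so a half turn about z gives the same grasp; the last joint's range is limited). The gripper opens to 92 mm and grips with 3 to 60 N. Pads are 19 mm wide; open, the fingers measure 130 mm over their backs; the gripper's body (75 mm by 190 mm) begins 47 mm behind the grasp point.
Start: joints at [-1.321, 0.342, 1.524, -0, 1.275, -0.146], TCP at [202.435, -484.422, 226.741] pointing down, gripper open.
Joint ranges: [-2.53, 2.53], [-0.77, 2.02], [0.04, 2.7], [-1, 4.14], [0.28, 2.66], [-3.11, 3.11]. Speed limits (rad/s): [2.57, 2.57, 3.14, 3.14, 3.14, 3.14].

## Interface

Orientations are given as [roll, pitch, yaw] about the fixed x, y, z axes, in that order (R = Rz(yaw) Ry(pitch) Rx(roll)).
In Python, from plant import * gives the robot as it stands.
- The arm moves only by the tool step_arm, never from a script. Its argument "deltas" is one flat list of numbers, 5 for each row, row after row: the shift along the world's x, y, z in mm, then the turn about the world's z in degrees, then the finger opening in mm, from 0 to 91.8. In form: [tx, ty, tz, turn, gripper, tx, ty, tz, turn, gripper, ...]. A call has exactly 10 rows; each row shifts and turns the commanded pose from where the row before left it; what a row does not reach is not made up. A row lasts 1/8 s, in which the tool goes at most 62.5 mm and 10.7 degrees, less where a joint would pass 70% of its speed; a pose out of reach is approached as far as the arm can. A call is refused whole if a number of a shift passes 62.5 or a number of a turn 10.7, either way. A call with a gripper value outside its range is refused whole. The fingers move at their own pace and stop on an object; the grip force is fixed at half the most. Time passes only in rows, so rows that do not move let the fingers close, or fill a call up. It gives the time, the measured TCP pose, the force, the opening and the grip force at its end, in the units of the state.
- get_obs(): the state, without advancing time (a new reading comes with each control period).
- capture(name): name is "scene" or "top" or "wrist"; returns the picture (480x640x3 uint8, red, green, blue); there is no depth.
- camera_params(name): a dict with "mtx" (3x3 intrinsics, pixels), "k1" (the pictures are not rectified: a ray, as slopes to the right and down, at radius r is drawn at 1 + k1 r^2 times it, then the intrinsics apply), "rvec" (rotation vector, rad) and "tvec" (3), from world to camera coordinates, as OpenCV has them. Camera axes: x right, y down, z forward; pixel columns grow to the right and rows downward; lengths in mm; the calibration is good to about 2 mm. A picture is of the moment at which its call begins: read the wrist's pose just before it. camera_params takes no time and is no camera call; for the wrist camera it gives the pose at the moment of the call.
- close_job(): hands the job in; it is judged then, once.
The state is a dict: "time": time; "joint_positions": joint angles; "dq": joint speeds; "tau": joint torques, N m; "tool_pos": TCP position; "tcp_rot": TCP orientation; "contact_force": force on the tool from outside, world axes, zero at the start; "moment": the same for the moment, N m; "grip_width": finger opening in mm; "finger_force": force on a finger pad.
Only numpy, scipy, OpenCV 4.12 (cv2) and the standard library are available. Lean on these libraries where they do the work, as an engineer would, in place of code of your own. Each camera call takes 0.05 s, during which the arm holds its last target. There are 200 camera calls.

## Task

Get the desoldering pump ready for rework on the circuit board: lift the loose lid off its case and set it down upright on the bench, clear of the case, then take the pump out and push its plunger knob squarely against the face of the work board's tall rail until the catch clicks and the plunger stays in. Lay the loaded pump in the two-forked rest on the work board, knob towards the rail, and let go, leaving the other things lying where they are.

Things in the scene. Friction and masses are not known exactly. Their poses are not given: they have to be found in the camera images.
- board: Plywood work board, 280 (x) x 320 (y) x 10 mm, fixed to the bench at a varying place and yaw. Origin: centre of its underside, at bench level. Along its +x edge stands the tall rail, a batten 24 mm thick, 60 mm high above the bench, as long as the board is wide. A low batten (32 mm) runs along its -y edge. The pump rest is on its +y half, the circuit board and a pair of tweezers on its -y half.
- board_rail (a point): Middle of the rail's face that looks to board -x, 40 mm above the bench. The free lane for the pump runs from here along board -x, at board y about 0 (+-20 mm).
- board_rest (a point): Where the middle of the pump's barrel belongs in the rest: 95 mm to board +y and 20 mm to -x of the board's origin, 52 mm above the bench. The rest is two steel-rod forks, 90-degree Vs open upward, 35 mm to board +x and -x of this point; a 20 mm barrel lying along board x in both has its axis here. Arms reach 57 mm above the bench, 24 mm to each side; between the forks nothing is above 14 mm.
- case: Shallow black tool-case tray, 240 (x) x 90 (y) x 14 mm, fixed to the bench at a varying place and yaw. Origin: centre of its underside. Two V saddles, 35 mm either side of x = -15 mm, carry the pump with its barrel axis along case x, 40 mm above the bench; saddles reach about 41 mm high and are 9 mm thick.
- lid: Loose grey lid of the case, a hollow shell open at the bottom, 230 (x) x 80 (y) x 60 mm, 0.12 kg, with a grip ridge on top. Origin: centre of its lower rim; at the start it stands in the tray over the pump, rim 3 mm above the bench, axes as the case's. It must rise 60 mm to clear the pump.
- lid_grip (a point): Middle of the top edge of the lid's grip ridge: 90 mm along lid x, 10 mm thick in lid y, 22 mm high above the lid's top; 82 mm above the lid's rim.
- pump: Loose desoldering pump, 0.07 kg: round blue barrel, 20 mm diameter, along its own y from -60 to +50 mm; pale nozzle on to y = +86 mm; plunger rod with a 16 mm round knob at the -y end. A black release button stands 5 mm proud on top (+z) at y = -27 mm. Origin: barrel underside, 10 mm below the axis, y = 0. At the start it lies in the case under the lid, knob to case +x.
- pump_mid (a point): Point on the barrel's axis at pump y = 0, close to the centre of mass; grip the barrel here.
- pump_knob (a point): Centre of the knob's outer face: 116 mm from pump_mid with the plunger out, 86 mm with it fully in.
- pump_plunger (a joint): Plunger position in m: 0.030 fully out (unloaded, as at the start), 0 pressed home to its stop. A spring pushes it out with 4 N (out) to 7 N (in); riding over the catch (felt from 0.012 on) adds 3 to 4 N, so pressing it home takes 10 to 12 N. The catch drops in below about 0.002 and then holds it near 0.003; let go earlier, it springs right out again.
- circuit_board: Green circuit board, 50 x 80 mm, lying loose on the work board near its -y side. Leave it.
- solder_spool: Solder spool, 52 mm diameter, 40 mm high, standing loose behind the work. Leave it.
There are look-alikes about, which are no part of the job. Several things have the shape of the lid; the one meant has the colours described above.

How it is judged:
By the outcome, as a careful person would: the job done as asked, in the order asked, and still so for the second after the job is handed in, with the robot touching nothing.
It also fails if it takes over 58 s, if anything falls off the work surface, if the arm or the gripper's body presses on something with over 40 N, if the wrist force passes 120 N, or if a joint passes its speed limit or range.

## Working session

There is one attempt and no reset: what is moved stays moved. The work goes in short steps, Python scripts to look and compute and a tool call to move; the robot and the scene stay as the last step left them, time stands still between calls to the robot, and variables do not carry over. Pictures are saved under pics/ and viewed, at most 11 in all, crops included, and the job is handed in when it is done.

Besides the shell and the picture viewer there is one more tool, called as name(argument=value, ...) on one line, values as JSON. step_arm: Moves the arm, as the interface text tells. Its arguments: {"type":"object","properties":{"deltas":{"type":"array","items":{"type":"number"}}},"required":["deltas"]}

```bash
mkdir -p pics
cat > h.py <<'E'
from plant import *
import numpy as np, cv2
def snap(n,f):
    p=camera_params(n); im=capture(n); cv2.imwrite('pics/'+f,im[:,:,::-1]); np.savez('pics/'+f+'.npz',im=im,**{k:np.array(v) for k,v in p.items()}); return im,p
def load(f):
    d=np.load('pics/'+f+'.npz'); return d['im'],d
def ray(p,uv):
    uv=np.atleast_2d(np.array(uv,float)); K=np.array(p['mtx'])
    d=np.array([float(p['k1']),0,0,0,0])
    n=cv2.undistortPoints(uv[:,None],K,d)[:,0]
    R=cv2.Rodrigues(np.array(p['rvec'],float))[0]; t=np.array(p['tvec'],float).ravel()
    return -R.T@t,(np.c_[n,np.ones(len(n))])@R
def plane(p,uv,z):
    c,d=ray(p,uv); return c+d*((z-c[2])/d[:,2])[:,None]
def proj(p,X):
    return cv2.projectPoints(np.atleast_2d(np.array(X,float)),np.array(p['rvec'],float),np.array(p['tvec'],float),np.array(p['mtx']),np.array([float(p['k1']),0,0,0,0]))[0][:,0]
E
python3 - <<'E'
from h import *
snap('scene','s0.png');snap('top','t0.png')
for n in('scene','top'):
    p=camera_params(n);print(n,ray(p,[[320,240]]))
o=get_obs();print(o['time'],o['tool_pos'],o['tcp_rot'],o['grip_width'])
E
```

```text
scene (array([ -118.17284986, -1148.83779044,   745.87616606]), array([[ 0.44841712,  0.76568685, -0.46123871]]))
top (array([ 231.27915695,  -83.91288738, 1686.50161536]), array([[ 0.15449812, -0.01212152, -0.98808715]]))
0.1 [ 202.33415225 -484.06058734  226.13059309] [-3.14026288e+00 -1.78654752e-04  3.95816786e-01] 91.86536166232717
```

View pics/t0.png

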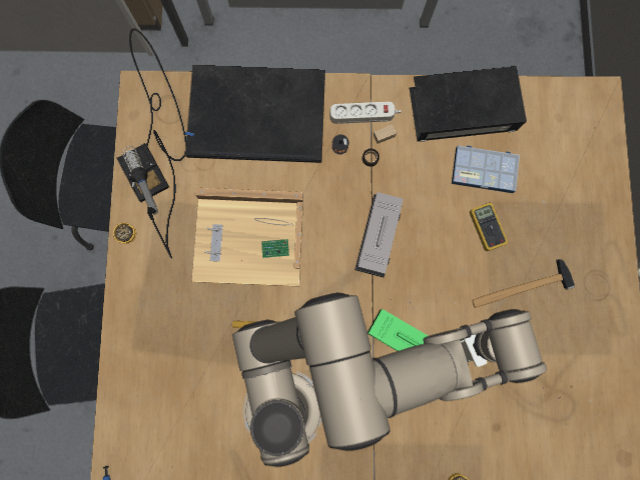

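View pics/s0.png

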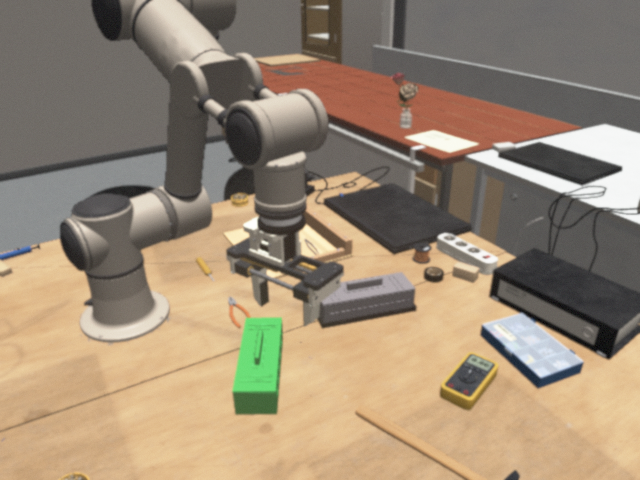

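The top view has world +x up and +y left. The board is at about (193–303, 190–286) with its rail at the top edge. The grey lid is at about (380, 235), and the green look-alike at (400, 330). Next I'll take coarse measurements.

Run:
```python
from h import *
im,p=load('t0.png')
print('lid corners/ridge approx',plane(p,[[380,235]],63),plane(p,[[193,286],[299,286],[303,195],[196,195]],10), plane(p,[[216,243]],40))
a=cv2.resize(im[180:300,180:340],None,fx=5,fy=5,interpolation=cv2.INTER_CUBIC)[:600,:800]
b=cv2.resize(im[185:285,340:420],None,fx=6,fy=6,interpolation=cv2.INTER_CUBIC)
cv2.imwrite('pics/c1.png',a[:,:,::-1]);cv2.imwrite('pics/c2.png',b[:,:,::-1])
```

```text
lid corners/ridge approx [[ 501.76619693 -279.33698598   63.        ]] [[351.34007609 271.40500029  10.        ]
 [354.36871087 -43.16499695  10.        ]
 [632.12968622 -51.36228476  10.        ]
 [628.52560269 275.21419069  10.        ]] [[476.57635934 203.16625832  40.        ]]
```

View pics/c1.png

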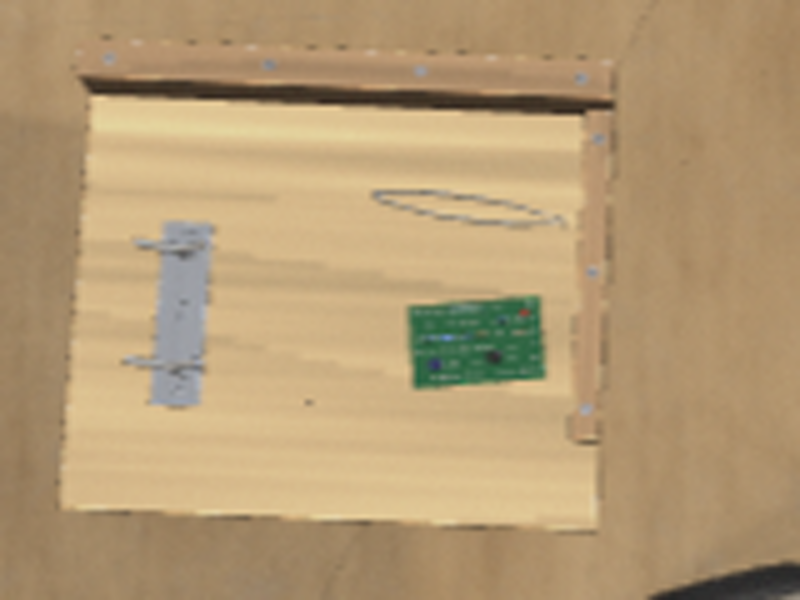

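View pics/c2.png

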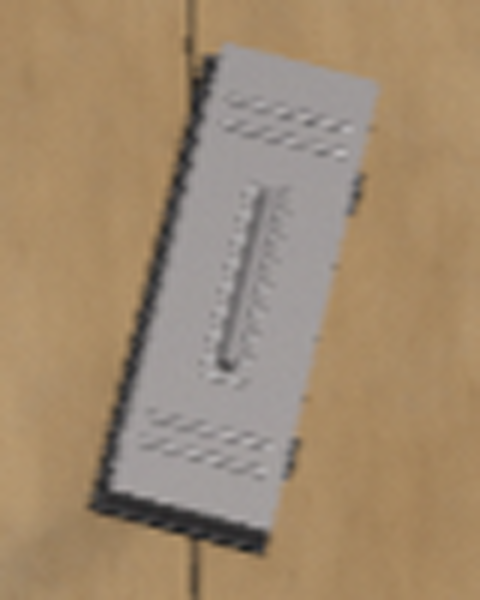

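The crops show the rail's face (dark strip) running from about (90, 85) to (610, 103), and the rest plate at (182, 315) with its forks at rows 245 and 365. The lid's top corners are at (222,45), (378,83), (265,530) and (110,493), with the ridge from (262,190) to (226,365).

Run:
```python
from h import *
im,p=load('t0.png')
lc=plane(p,np.array([[222,45],[378,83],[268,530],[110,493]])/6+[340,185],63)[:,:2]
print('lid',lc.round(1),lc.mean(0)); e=lambda a,b:(np.linalg.norm(b-a).round(1),np.degrees(np.arctan2(*(b-a)[::-1])).round(2))
print(e(lc[3],lc[0]),e(lc[2],lc[1]),e(lc[0],lc[1]),e(lc[3],lc[2]))
r=plane(p,np.array([[262,190],[226,365]])/6+[340,185],85)[:,:2]; print('ridge',r,r.mean(0),e(r[1],r[0]))
o=np.array([180,180])
bc=plane(p,np.array([[62,508],[598,528]])/5+o,10)[:,:2]
f10=plane(p,np.array([[90,97]])/5+o,10)[:,:2];
f60=plane(p,np.array([[78,77],[612,102]])/5+o,60)[:,:2]
b60=plane(p,np.array([[80,40],[612,62]])/5+o,60)[:,:2]
print('front',bc,e(*bc),'\nf10',f10,'\nf60',f60,e(*f60),'\nb60',b60,e(*b60))
rest=plane(p,np.array([[163,223],[214,223],[200,405],[150,403]])/5+o,13)[:,:2];print('restplate',rest,rest.mean(0))
```

```text
lid [[ 629.4 -271.7]
 [ 611.  -348.6]
 [ 389.5 -291.7]
 [ 406.6 -215.6]] [ 509.14465331 -281.88144264]
(np.float64(229.8), np.float64(-14.15)) (np.float64(228.7), np.float64(-14.39)) (np.float64(79.0), np.float64(-103.49)) (np.float64(78.0), np.float64(-102.68))
ridge [[ 552.1804683  -287.88589336]
 [ 466.42750519 -269.65036779]] [ 509.30398675 -278.76813057] (np.float64(87.7), np.float64(-12.01))
front [[364.36679457 273.79778023]
 [355.57279239 -44.93147735]] (np.float64(318.9), np.float64(-91.58)) 
f10 [[614.83440393 268.50369993]] 
f60 [[615.44999274 265.63018194]
 [603.74589053 -50.77421341]] (np.float64(316.6), np.float64(-92.12)) 
b60 [[637.98857412 265.47314594]
 [628.07561018 -50.44689948]] (np.float64(316.1), np.float64(-91.8))
restplate [[536.66627722 220.35659599]
 [536.99182617 189.59668696]
 [426.37510348 193.78157456]
 [427.27916826 223.65045034]] [481.82809378 206.84632696]
```

step_arm(deltas=[38, 25, 2, -4.6, 91.8, 38, 25, 2, -4.6, 91.8, 38, 25, 2, -4.6, 91.8, 38, 25, 2, -4.6, 91.8, 38, 25, 2, -4.6, 91.8, 38, 25, 2, -4.6, 91.8, 38, 25, 2, -4.6, 91.8, 38, 25, 2, -4.6, 91.8, 2.5, 3, 2, 0, 91.8, 0, 0, 0, 0, 91.8])

```text
time: 1.35
tool_pos: [508.6, -281.3, 244.4]
tcp_rot: [3.141, 0.001, -0.245]
contact_force: [-0.8, -0.5, -0.1]
grip_width: 92.0
finger_force: 0.0
```

Run:
```python
from h import *
snap('wrist','w1.png');snap('top','t1.png');o=get_obs();print(o['time'],o['tool_pos'],o['tcp_rot'],o['contact_force'])
p=camera_params('wrist');print(ray(p,[[320,240]]))
```

```text
1.45 [ 508.02990746 -282.06986589  244.52913666] [ 3.14135335e+00  7.90992776e-04 -2.47019239e-01] [ 0.26507954  0.01476283 -0.04278959]
(array([ 577.98168234, -300.37619795,  402.78723343]), array([[-0.26465428,  0.05748945, -0.96267013]]))
```

View pics/w1.png

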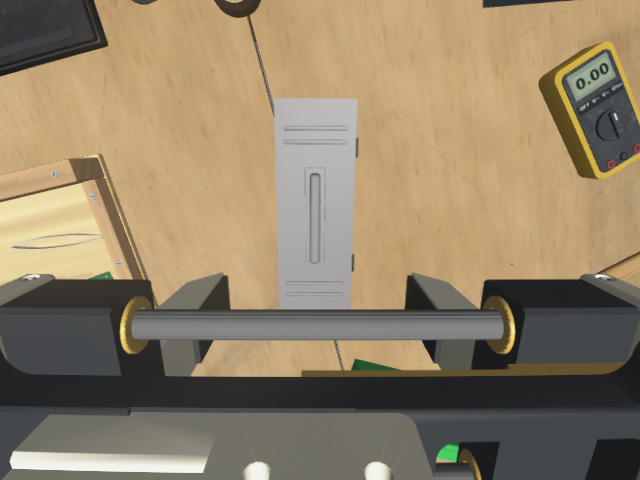

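The wrist view shows the grey lid straight ahead with its ridge from about (315,173) to (316,264). The upper lid corners are at (275,99) and (357,99).

Run:
```python
from h import *
im,p=load('w1.png')
r=plane(p,[[315,174],[316,264]],85)[:,:2];d=r[0]-r[1];print(r,r.mean(0),np.linalg.norm(d),np.degrees(np.arctan2(d[1],d[0])))
c=plane(p,[[275,99],[357,99]],63)[:,:2];d=c[0]-c[1];print(c,c.mean(0),np.linalg.norm(d),np.degrees(np.arctan2(d[1],d[0]))-90)
l=plane(p,[[275,99],[280,300],[357,99],[350,300]],63)[:,:2]
for a,b in((0,1),(2,3)): d=l[a]-l[b];print(np.degrees(np.arctan2(d[1],d[0])))
# board rail from wrist: top edges
```

```text
[[ 555.25278266 -291.7141132 ]
 [ 467.56817939 -270.60550449]] [ 511.41048102 -281.15980884] 90.18959481548659 -13.53545636932541
[[ 631.56065195 -271.41134637]
 [ 612.47228382 -347.46163417]] [ 622.01646789 -309.43649027] 78.40926011880545 -14.089976105359781
-14.486640777788148
-14.397879199766045
```

step_arm(deltas=[2.5, 0.5, -40, 0, 91.8, 0, 0, -45, 0, 60, 0, 0, -40, 0, 45, 0, 0, -30, 0, 45, 0, 0, -15, 0, 45, 0, 0, -7, 0, 45, 0, 0, 0, 0, 30, 0, 0, 0, 0, 5, 0, 0, 0, 0, 5, 0, 0, 0, 0, 5])

```text
time: 2.7
tool_pos: [511.7, -280.9, 68.3]
tcp_rot: [3.141, -0.001, -0.246]
contact_force: [0.4, 2.1, -0.3]
grip_width: 9.5
finger_force: 27.8
```

step_arm(deltas=[0, 0, 10, 0, 5, 0, 0, 20, 0, 5, 0, 0, 30, 0, 5, 0, 0, 30, 0, 5, 0, 0, 20, 0, 5, -4, -15, 0, 0, 5, -8, -30, 0, 0, 5, -10, -40, 0, 0, 5, -10, -40, 0, 0, 5, -5, -20, 0, 0, 5])

```text
time: 3.95
tool_pos: [472.8, -428.2, 176.3]
tcp_rot: [-3.141, 0.002, -0.249]
contact_force: [0.1, 0.1, -1.1]
grip_width: 10.0
finger_force: 29.9
```

step_arm(deltas=[0, -3, -10, 0, 5, 0, 0, -30, 0, 5, 0, 0, -30, 0, 5, 0, 0, -20, 0, 5, 0, 0, -12, 0, 5, 0, 0, -6, 0, 5, 0, 0, -2.5, 0, 5, 0, 0, -2, 0, 5, 0, 0, 0, 0, 5, 0, 0, 0, 0, 5])

```text
time: 5.2
tool_pos: [474.5, -429.1, 65.6]
tcp_rot: [3.141, -0.001, -0.247]
contact_force: [0.3, -0.1, -1.2]
grip_width: 9.7
finger_force: 29.9
```

step_arm(deltas=[0, 0, -0.8, 0, 5, 0, 0, 0, 0, 5, 0, 0, 0, 0, 25, 0, 0, 0, 0, 45, 0, 0, 0, 0, 60, 0, 0, 40, 0, 60, 0, 0, 45, 0, 60, 0, 0, 45, 0, 91.8, 18, 70, 45, 0, 91.8, 0, 0, 0, 0, 91.8])

```text
out of range; nothing moved
```

step_arm(deltas=[0, 0, -0.8, 0, 5, 0, 0, 0, 0, 5, 0, 0, 0, 0, 25, 0, 0, 0, 0, 45, 0, 0, 0, 0, 60, 0, 0, 40, 0, 60, 0, 0, 45, 0, 60, 0, 0, 45, 0, 91.8, 10, 60, 45, 0, 91.8, 10, 60, 0, 0, 91.8])

```text
time: 6.45
tool_pos: [493.8, -320.0, 235.1]
tcp_rot: [3.138, -0.007, -0.249]
contact_force: [0.8, -0.0, -0.9]
grip_width: 85.4
finger_force: 0.0
```

step_arm(deltas=[8, 28, 0, 0, 91.8, 0, 0, 0, 0, 91.8, 0, 0, 0, 0, 91.8, 0, 0, 0, 0, 91.8, 0, 0, 0, 0, 91.8, 0, 0, 0, 0, 91.8, 0, 0, 0, 0, 91.8, 0, 0, 0, 0, 91.8, 0, 0, 0, 0, 91.8, 0, 0, 0, 0, 91.8])

```text
time: 7.7
tool_pos: [500.7, -291.3, 231.6]
tcp_rot: [3.142, -0.0, -0.246]
contact_force: [0.5, -0.0, 0.2]
grip_width: 91.7
finger_force: 0.0
```

Run:
```python
from h import *
snap('wrist','w2.png');snap('top','t2.png');o=get_obs();print(o['time'],o['tool_pos'],o['tcp_rot'],o['contact_force'])
```

```text
7.8 [ 500.70342699 -291.33773414  231.63705212] [ 3.14145932e+00 -2.86216355e-05 -2.46381597e-01] [-0.27444204 -0.41001292 -0.64104371]
```

View pics/w2.png

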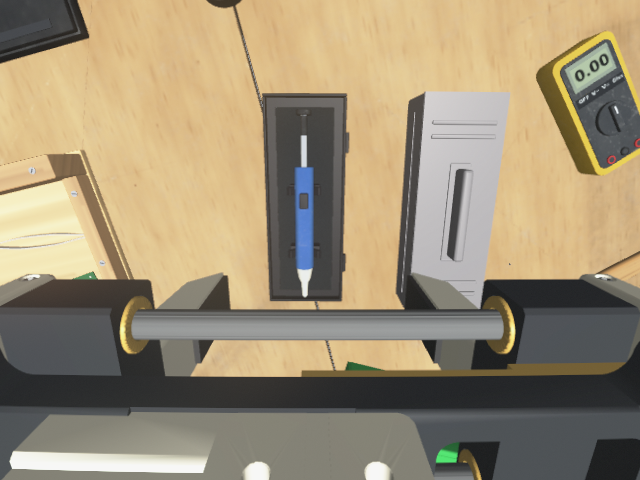

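The lid stands upright at about (455,200), clear of the case. The pump lies in the tray with its knob at the far (+x) end at (303,118), and the blue barrel runs from about row 167 to 268, button up.

Run:
```python
from h import *
im,p=load('w2.png')
h=cv2.cvtColor(im,cv2.COLOR_RGB2HSV);m=cv2.inRange(h,(100,110,80),(125,255,255));m[:,:260]=0;m[:,350:]=0;m[:150]=0;m[300:]=0
ys,xs=np.where(m>0);print(ys.min(),ys.max(),xs.min(),xs.max())
rows=[175,185,220,235,250,260]
L=np.array([[np.where(m[r])[0].min()+.0,r] for r in rows]);Rr=np.array([[np.where(m[r])[0].max()+1,r] for r in rows])
c=(plane(p,L,40)+plane(p,Rr,40))/2
print(c.round(1)[:,:2],np.linalg.norm(plane(p,L,40)-plane(p,Rr,40),axis=1).round(1))
d=c[0]-c[-1];ya=np.arctan2(d[1],d[0]);print(np.degrees(ya))
u=np.array([np.cos(ya),np.sin(ya)])
cx=[xs[ys==r].mean() for r in(ys.min()+1,ys.max()-1)]
e=plane(p,[[cx[0],ys.min()],[cx[1],ys.max()+1]],40)[:,:2];print(e,np.linalg.norm(e[0]-e[1]),'mids',e[0]-60*u,e[1]+50*u)
b=plane(p,[[304,201]],54)[:,:2];print('btn mid',b-27*u)
# case outline
cc=plane(p,[[264,95],[347,94],[342,300],[270,300]],14)[:,:2];print(cc,cc.mean(0), cc.mean(0)-15*u)
```

```text
167 268 295 313
[[ 547.  -289.7]
 [ 536.9 -287. ]
 [ 500.5 -278. ]
 [ 484.3 -273.7]
 [ 467.7 -269.3]
 [ 456.3 -266.4]] [18.8 18.9 18.4 18.6 18.8 19. ]
-14.424468859519374
[[ 554.98450821 -291.23487649]
 [ 445.99111925 -263.62279624]] 112.43658574053855 mids [ 496.8758962  -276.28866591] [ 494.41496259 -276.07797172]
btn mid [[ 496.44122783 -277.06008765]]
[[ 636.22604233 -268.44811153]
 [ 615.68740122 -353.61323552]
 [ 385.57452813 -294.97715124]
 [ 407.48267759 -208.08798249]] [ 511.24266232 -281.2816202 ] [ 496.71550932 -277.54506755]
```

step_arm(deltas=[-4.5, 14.5, -20, -0.2, 91.8, 0, 0, -45, 0, 60, 0, 0, -45, 0, 50, 0, 0, -40, 0, 50, 0, 0, -30, 0, 50, 0, 0, -20, 0, 50, 0, 0, -10, 0, 50, 0, 0, 0, 0, 50, 0, 0, 0, 0, 40, 0, 0, 0, 0, 40])

```text
time: 9.05
tool_pos: [496.7, -277.2, 22.6]
tcp_rot: [3.141, -0.002, -0.25]
contact_force: [-0.4, -0.1, 0.4]
grip_width: 40.3
finger_force: 0.0
```

step_arm(deltas=[0, 0, -1, 0, 30, 0, 0, 0, 0, 24, 0, 0, 0, 0, 12, 0, 0, 0, 0, 12, 0, 0, 0, 0, 12, 0, 0, 0, 0, 12, 0, 0, 10, 0, 12, 0, 0, 25, 0, 12, 0, 0, 35, 0, 12, 0, 0, 35, 0, 12])

```text
time: 10.3
tool_pos: [496.0, -277.1, 127.1]
tcp_rot: [3.141, -0.0, -0.25]
contact_force: [0.1, -0.4, -0.6]
grip_width: 19.0
finger_force: 30.0
```

step_arm(deltas=[-4, 25, 10, 1, 12, -7, 45, 10, 1.5, 12, -8, 50, 0, 1.5, 12, -8, 50, 0, 1.5, 12, -8, 50, 0, 1.5, 12, -8, 50, 0, 1.5, 12, -8, 50, 0, 1.5, 12, -5, 45, 0, 1.5, 12, 0, 25, 0, 0.9, 12, 0, 0, 0, 0, 12])

```text
time: 11.55
tool_pos: [438.4, 114.9, 145.0]
tcp_rot: [3.141, 0.002, -0.03]
contact_force: [-0.6, -0.1, -1.1]
grip_width: 19.4
finger_force: 30.0
```

Run:
```python
from h import *
snap('wrist','w3.png');snap('top','t3.png');o=get_obs();print(o['time'],o['tool_pos'],o['tcp_rot'],o['grip_width'])
```

```text
11.65 [439.18098493 113.15056879 145.16500477] [ 3.14100916e+00  1.31018968e-03 -3.24225615e-02] 19.0954606849669
```

View pics/w3.png

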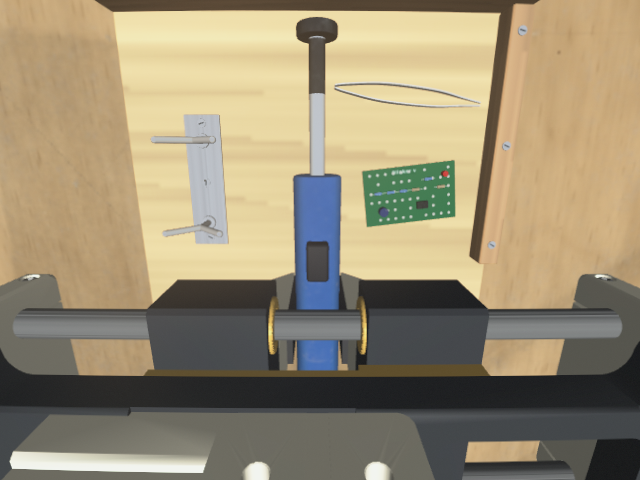

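The wrist view shows the pump held square with the knob at (317,28) and the rail's foot along row 11. The rest plate runs from about (184,115) to (228,243), and the fork tips are at (153,140)/(213,140) and (165,233)/(222,233).

Run:
```python
from h import *
im,p=load('w3.png')
P=lambda uv,z:plane(p,uv,z)[:,:2].round(1)
a=lambda q:np.degrees(np.arctan2(*(q[0]-q[1])[::-1])).round(2)
g=cv2.cvtColor(im,cv2.COLOR_RGB2GRAY).astype(int)
pts=[]
for c in(130,200,260,370,430,490):
    col=g[0:30,c];r=np.argmax(np.diff(col));pts.append([c,r+1])
f=P(pts,10);print('foot',pts,f.tolist());k=np.polyfit(f[:,1],f[:,0],1);print('rail yaw',-np.degrees(np.arctan(k[0])),'x at y=110',np.polyval(k,110))
l=P([[115,11],[150,275]],10);print('left edge',l.tolist(),a(l))
b=P([[501,12],[470,262]],10);print('batten foot',b.tolist(),a(b))
r=P([[184,115],[219,114],[228,243],[195,244]],12);print('plate',r.tolist(),r.mean(0),a(r[[0,3]]),a(r[[1,2]]))
print('fork tips57',P([[154,140],[213,140],[166,234],[221,234]],57).tolist())
z=145+19
print('knob',P([[317,28]],z),'barrel mid lines',P([[317,180],[317.5,270]],z), a(P([[317,28],[317.5,270]],z)))
for rr in(185,230,265):
  h=cv2.cvtColor(im,cv2.COLOR_RGB2HSV)[rr];x=np.where((h[:,0]>100)&(h[:,0]<125)&(h[:,1]>110))[0];x=x[(x>280)&(x<360)];print(rr,x.min(),x.max(),P([[(x.min()+x.max()+1)/2,rr]],z))
```

```text
foot [[130, np.int64(12)], [200, np.int64(11)], [260, np.int64(10)], [370, np.int64(11)], [430, np.int64(12)], [490, np.int64(13)]] [[618.0, 255.6], [616.3, 200.3], [615.2, 153.4], [611.9, 67.9], [610.1, 21.0], [608.6, -26.3]]
rail yaw -1.9463074469641606 x at y=110 613.2826012851244
left edge [[619.3, 267.4], [398.1, 275.2]] -2.02
batten foot [[609.1, -35.0], [402.1, -28.8]] -1.72
plate [[539.9, 222.0], [539.7, 192.7], [428.2, 196.5], [428.2, 227.1]] [484.    209.575] -2.61 -1.95
fork tips57 [[519.4, 229.0], [517.8, 186.4], [449.6, 230.9], [448.3, 188.1]]
knob [[553.7 110.9]] barrel mid lines [[497.4 112.6]
 [457.5 113.6]] -1.61
185 299 338 [[495.3 111.8]]
230 299 339 [[475.9 112.2]]
265 298 338 [[459.8 113.1]]
```

step_arm(deltas=[0, 0, -30, 0, 12, 0, 0, -40, 0, 12, 0, 0, -30, 0, 12, 0, 0, -15, 0, 12, 0, 0, -7, 0, 12, 10, -0.3, 0, 0, 12, 20, -0.7, 0, 0, 12, 12, -0.4, 0, 0, 12, 4, -0.1, 0, 0, 12, 0, 0, 0, 0, 12])

```text
time: 12.9
tool_pos: [486.1, 111.6, 23.7]
tcp_rot: [3.141, 0.0, -0.034]
contact_force: [-1.0, 0.1, -1.3]
grip_width: 18.9
finger_force: 30.0
```

step_arm(deltas=[4, -0.1, 0, 0, 12, 3, -0.1, 0, 0, 12, 3, -0.1, 0, 0, 12, 3, -0.1, 0, 0, 12, 3, -0.1, 0, 0, 12, 0, 0, 0, 0, 12, 3, -0.1, 0, 0, 12, 2, -0.1, 0, 0, 12, 0, 0, 0, 0, 12, 0, 0, 0, 0, 12])

```text
time: 14.15
tool_pos: [506.9, 111.0, 23.5]
tcp_rot: [3.141, 0.001, -0.033]
contact_force: [-5.5, 0.7, -1.6]
grip_width: 19.0
finger_force: 30.0
```

step_arm(deltas=[2, -0.1, 0, 0, 12, 2, -0.1, 0, 0, 12, 2, -0.1, 0, 0, 12, 2, 0, 0, 0, 12, 2, -0.1, 0, 0, 12, 1, 0, 0, 0, 12, 1, -0.1, 0, 0, 12, 0, 0, 0, 0, 12, 0, 0, 0, 0, 12, 0, 0, 0, 0, 12])

```text
time: 15.4
tool_pos: [517.9, 110.5, 23.3]
tcp_rot: [3.141, 0.003, -0.033]
contact_force: [-7.3, 1.6, -0.3]
grip_width: 19.0
finger_force: 30.0
```

step_arm(deltas=[1, 0, 0, 0, 12, 1, 0, 0, 0, 12, 1, -0.1, 0, 0, 12, 1, 0, 0, 0, 12, 1, -0.1, 0, 0, 12, 1, 0, 0, 0, 12, 0, 0, 0, 0, 12, 0, 0, 0, 0, 12, 0, 0, 0, 0, 12, 0, 0, 0, 0, 12])

```text
time: 16.65
tool_pos: [524.1, 110.3, 23.3]
tcp_rot: [3.141, 0.002, -0.033]
contact_force: [-6.6, 0.7, -0.4]
grip_width: 18.7
finger_force: 30.0
```

Run:
```python
from h import *
snap('wrist','w4.png')
o=get_obs();print(o['time'],o['tool_pos'],o['contact_force'])
for f in('w3.png','w4.png'):
    im,p=load(f);h=cv2.cvtColor(im,cv2.COLOR_RGB2HSV)
    m=cv2.inRange(h,(100,110,60),(125,255,255))[:,300:336];r=np.where(m.sum(1)>255*20)[0];print(f,r.min(),r.max(), plane(p,[[317,r.min()]],o['tool_pos'][2]+19 if f=='w4.png' else 164))
im,_=load('w4.png');cv2.imwrite('pics/c4.png',cv2.resize(im[0:300,200:440],None,fx=2,fy=2)[:,:,::-1])
```

```text
16.7 [524.09053659 110.32926198  23.29872706] [-7.20476255  0.39768365 -0.16935136]
w3.png 177 369 [[498.62398152 112.57086042 164.        ]]
w4.png 178 369 [[583.83689644 107.70110807  42.29872706]]
```

View pics/c4.png

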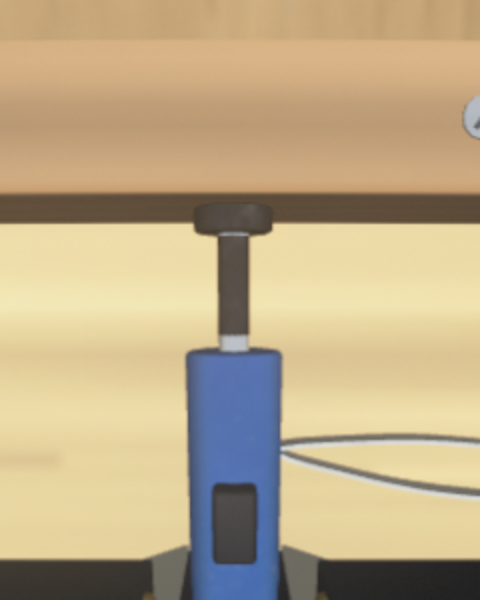

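The barrel has not slipped in the grip: its end is at row 178 against 177 before. The knob sits flat on the rail face at about crop row 203, with a bit of pale rod still showing.

Run:
```python
from h import *
for f,r,t,z in(('w3.png',[18,43,177],439.2,164.2),('w4.png',[101.5,117,178],524.1,42.3)):
    im,p=load(f)
    print(f,[ (plane(p,[[317,q]],z+dz)[0,0]-t).round(1) for q,dz in zip(r,(8,8,10))])
```

```text
w3.png [np.float64(115.1), np.float64(107.2), np.float64(60.3)]
w4.png [np.float64(88.4), np.float64(83.0), np.float64(60.6)]
```

step_arm(deltas=[0.7, 0, 0, 0, 12, 0.7, 0, 0, 0, 12, 0.7, 0, 0, 0, 12, 0.7, 0, 0, 0, 12, 0, 0, 0, 0, 12, 0, 0, 0, 0, 12, 0, 0, 0, 0, 12, 0, 0, 0, 0, 12, 0, 0, 0, 0, 12, 0, 0, 0, 0, 12])

```text
time: 17.95
tool_pos: [526.3, 110.3, 23.1]
tcp_rot: [3.141, 0.004, -0.033]
contact_force: [-7.4, 0.6, 0.2]
grip_width: 19.2
finger_force: 30.0
```

step_arm(deltas=[0.6, 0, 0, 0, 12, 0.6, 0, 0, 0, 12, 0.6, 0, 0, 0, 12, 0, 0, 0, 0, 12, 0, 0, 0, 0, 12, 0, 0, 0, 0, 12, 0, 0, 0, 0, 12, 0, 0, 0, 0, 12, 0, 0, 0, 0, 12, 0, 0, 0, 0, 12])

```text
time: 19.2
tool_pos: [526.2, 110.3, 22.6]
tcp_rot: [3.141, 0.008, -0.033]
contact_force: [-12.9, 1.1, 0.5]
grip_width: 19.0
finger_force: 30.0
```

Run:
```python
from h import *
snap('wrist','w5.png')
o=get_obs();print(o['tool_pos'],o['contact_force'])
for f in('w4.png','w5.png'):
    im,p=load(f);g=cv2.cvtColor(im,cv2.COLOR_RGB2GRAY);print(g[95:180,317].tolist())
    h=cv2.cvtColor(im,cv2.COLOR_RGB2HSV)
    m=cv2.inRange(h,(100,110,60),(125,255,255))[:,300:336];print(np.where(m.sum(1)>255*20)[0].min())
```

```text
[526.26669191 110.28463301  22.62061708] [-12.90360014   1.14977294   0.69349016]
[159, 120, 86, 77, 77, 79, 72, 78, 78, 78, 78, 77, 79, 81, 81, 81, 81, 82, 80, 70, 80, 130, 149, 88, 88, 85, 85, 83, 82, 81, 82, 81, 82, 81, 81, 81, 81, 81, 81, 80, 80, 81, 81, 81, 81, 81, 81, 81, 81, 82, 82, 82, 82, 82, 83, 85, 85, 86, 85, 83, 82, 82, 82, 82, 82, 81, 82, 82, 82, 82, 81, 80, 113, 170, 192, 192, 192, 192, 191, 192, 160, 106, 93, 108, 116]
178
[176, 175, 175, 173, 171, 169, 166, 157, 120, 85, 76, 77, 73, 74, 76, 78, 78, 76, 78, 78, 79, 80, 80, 80, 80, 75, 69, 120, 157, 87, 86, 84, 83, 82, 81, 81, 80, 80, 81, 81, 81, 80, 80, 79, 79, 80, 79, 79, 79, 79, 79, 81, 80, 80, 79, 81, 82, 81, 81, 82, 82, 83, 83, 84, 84, 83, 80, 81, 80, 81, 81, 80, 81, 82, 81, 80, 81, 78, 113, 169, 173, 122, 85, 103, 113]
179
```

step_arm(deltas=[0.6, 0, 0, 0, 12, 0.4, 0, 0, 0, 12, 0, 0, 0, 0, 12, 0, 0, 0, 0, 12, 0, 0, 0, 0, 12, -2, 0, 0, 0, 12, -3, 0.1, 0, 0, 12, -6, 0.2, 0, 0, 12, -12, 0.4, 0, 0, 12, 0, 0, 0, 0, 12])

```text
time: 20.5
tool_pos: [507.4, 111.0, 23.9]
tcp_rot: [3.142, -0.001, -0.033]
contact_force: [0.3, 0.4, -0.8]
grip_width: 19.1
finger_force: 30.0
```

Run:
```python
from h import *
im,p=snap('wrist','w6.png')
o=get_obs();print(o['time'],o['tool_pos'],o['tcp_rot'],o['contact_force'])
g=cv2.cvtColor(im,cv2.COLOR_RGB2GRAY);print(g[10:190,317].tolist())
cv2.imwrite('pics/c6.png',cv2.resize(im[0:300,100:440],None,fx=2,fy=2)[:,:,::-1])
```

```text
20.55 [508.06212304 110.96478398  23.96874261] [ 3.14158887e+00 -1.28463803e-03 -3.35084385e-02] [-0.07671986 -0.03088629 -0.57158215]
[150, 151, 152, 152, 153, 154, 154, 155, 156, 156, 157, 157, 158, 160, 160, 162, 161, 163, 163, 165, 164, 164, 164, 165, 164, 165, 164, 162, 160, 158, 156, 155, 131, 105, 80, 70, 68, 67, 69, 69, 69, 71, 70, 70, 70, 71, 72, 69, 69, 70, 71, 72, 71, 71, 71, 72, 71, 71, 70, 71, 71, 71, 71, 70, 180, 208, 209, 209, 209, 209, 209, 210, 211, 210, 210, 210, 211, 210, 210, 209, 209, 209, 209, 210, 210, 210, 209, 210, 209, 95, 75, 76, 74, 73, 75, 76, 76, 78, 77, 77, 77, 76, 67, 75, 121, 142, 82, 83, 81, 80, 79, 79, 77, 79, 77, 77, 77, 77, 78, 76, 74, 76, 76, 76, 75, 77, 76, 76, 76, 76, 75, 75, 77, 77, 76, 76, 77, 77, 77, 79, 81, 79, 78, 76, 77, 76, 76, 76, 77, 77, 77, 77, 77, 76, 75, 96, 155, 179, 179, 180, 180, 180, 180, 180, 179, 140, 88, 94, 106, 107, 108, 106, 107, 107, 106, 106, 106, 106, 105, 106]
```

View pics/c6.png

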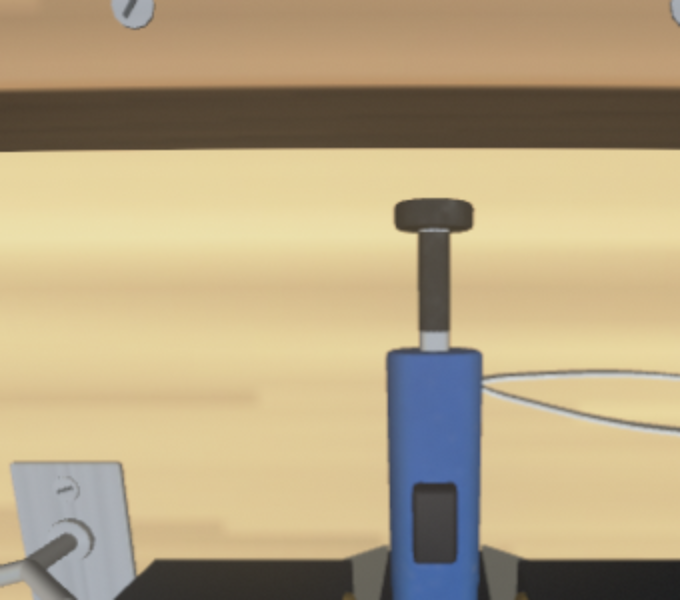

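The knob stays in after backing off (image row 99, against row 18 when out), so the catch has latched. Next I'll carry the pump to the rest.

step_arm(deltas=[0, 0, 25, 0, 12, 0, 0, 35, 0, 12, 0, 0, 25, 0, 12, -6, 20, 0, 0, 12, -8, 30, 0, 0, 12, -8, 30, 0, 0, 12, -4, 17, 0, 0, 12, 0, 0, -10, 0, 12, 0, 0, -20, 0, 12, 0, 0, 0, 0, 12])

```text
time: 21.8
tool_pos: [481.0, 206.7, 76.9]
tcp_rot: [3.14, 0.003, -0.034]
contact_force: [-0.2, 0.0, -1.7]
grip_width: 18.7
finger_force: 30.0
```

Run:
```python
from h import *
im,p=snap('wrist','w7.png')
o=get_obs();print(o['time'],o['tool_pos'],o['tcp_rot'])
cv2.imwrite('pics/c7.png',cv2.resize(im[0:400,120:520],None,fx=1.5,fy=1.5)[:,:,::-1])
print(proj(p,[[517.5,208.3+dy,57] for dy in(-22,22)]))
```

```text
21.85 [481.66667699 206.95671657  77.87070299] [ 3.14074934e+00  1.71710603e-03 -3.44996996e-02]
[[350.85166906 213.25499174]
 [270.54059695 216.05951858]]
```

View pics/c7.png

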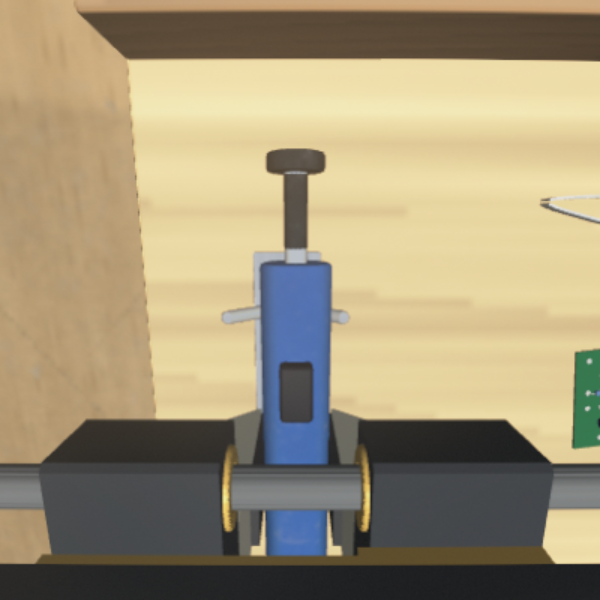

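The pump is over the rest, with the far fork's tips at crop (224,317) and (347,317), straddling the barrel.

Run:
```python
from h import *
im,p=load('w7.png')
print(plane(p,[[269.5,211.3],[351,211.3]],57), plane(p,[[120+263/1.5,262/1.5]],[97+10]))
```

```text
[[520.16263274 230.67478262  57.        ]
 [518.58255677 186.21067706  57.        ]] [[543.31727303 212.22893443 107.        ]]
```

step_arm(deltas=[2, 2, -10, 0, 12, 0, 0, -15, 0, 12, 0, 0, -8, 0, 12, 0, 0, -5, 0, 12, 0, 0, -3, 0, 12, 0, 0, -2, 0, 12, 0, 0, 0, 0, 12, 0, 0, 0, 0, 12, 0, 0, 0, 0, 12, 0, 0, 0, 0, 12])

```text
time: 23.1
tool_pos: [483.8, 210.0, 35.7]
tcp_rot: [3.142, -0.0, -0.034]
contact_force: [0.0, -0.7, -0.1]
grip_width: 18.8
finger_force: 30.0
```

step_arm(deltas=[0, -0.5, -1, 0, 12, 0, 0, 0, 0, 12, 0, 0, -0.8, 0, 12, 0, 0, 0, 0, 12, 0, 0, -0.5, 0, 12, 0, 0, 0, 0, 12, 0, 0, 0, 0, 12, 0, 0, 0, 0, 12, 0, 0, 0, 0, 12, 0, 0, 0, 0, 12])

```text
time: 24.35
tool_pos: [483.9, 209.5, 33.4]
tcp_rot: [-3.142, -0.0, -0.033]
contact_force: [-0.3, 0.5, 2.1]
grip_width: 19.2
finger_force: 30.0
```

step_arm(deltas=[0, 0, 0, 0, 22, 0, 0, 0, 0, 26, 0, 0, 0, 0, 35, 0, 0, 0, 0, 46, 0, 0, 0, 0, 46, 0, 0, 15, 0, 46, 0, 0, 30, 0, 46, 0, 0, 45, 0, 46, 0, 0, 45, 0, 46, 0, 0, 0, 0, 46])

```text
time: 25.6
tool_pos: [486.0, 210.1, 173.0]
tcp_rot: [-3.139, -0.009, -0.033]
contact_force: [1.2, 1.7, -0.7]
grip_width: 46.1
finger_force: 0.0
```

Run:
```python
from h import *
im,p=snap('wrist','w8.png');s,q=snap('scene','s8.png')
o=get_obs();print(o['time'],o['tool_pos'],o['contact_force'],o['grip_width'])
a=cv2.resize(im,(600,450));a=a[:300];b=cv2.resize(s[180:400,200:440],None,fx=1.25,fy=1.25)
c=np.zeros((600,600,3),np.uint8);c[:300]=a;c[300:300+b.shape[0],:b.shape[1]]=b
cv2.imwrite('pics/c8.png',c[:,:,::-1])
h=cv2.cvtColor(im,cv2.COLOR_RGB2HSV);m=cv2.inRange(h,(100,110,60),(125,255,255));m[:,:250]=0;m[:,380:]=0
ys,xs=np.where(m>0)
for r in(ys.min()+5,ys.min()+50):print(r,plane(p,[[xs[ys==r].mean(),r]],52))
print(ys.min(),plane(p,[[317,ys.min()]],57))
```

```text
25.7 [483.70028539 209.42788767 169.07225651] [-0.31658909 -1.18603038 -0.73656903] 45.86855294441327
172 [[539.24443964 207.23195658  52.        ]]
217 [[501.03541416 203.34658536  52.        ]]
167 [[543.57852844 207.90053436  57.        ]]
```

View pics/c8.png

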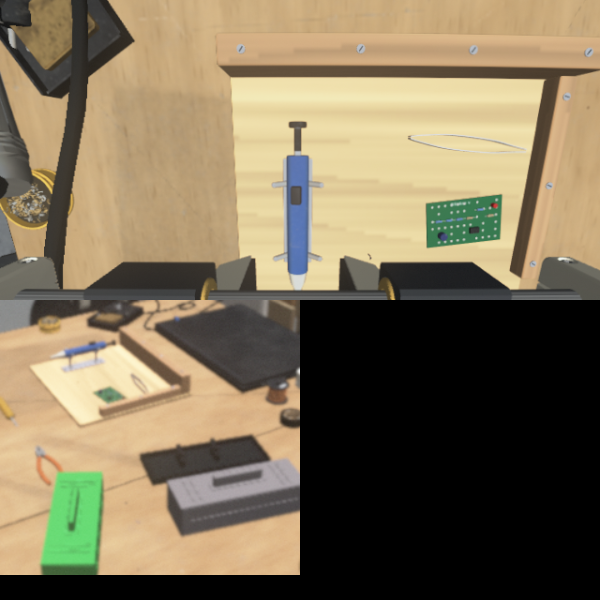

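The pump lies in both forks with its barrel at about (297,215), the knob in and pointing at the rail. The lid stands upright beside the empty case, and nothing else has moved.

```bash
python3 -c "
from plant import *
print(close_job())"
```

```text
the job is handed in; nothing more can be done
None
```

The job is handed in at about 26 s: the lid stands upright clear of the case, and the pump, its plunger caught, lies in the two-forked rest with its knob towards the rail, the gripper clear of it; no verdict was returned.

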